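# Put the condiment containers back on their own drip saucers

## Task

The three condiment containers stand on the wrong drip saucers. Stand each one upright in the middle of the saucer of its own shape: the round bottle on the round saucer, the square jar on the square saucer, and the oblong tin on the oblong saucer, lengthwise along it. A saucer takes only one at a time and the small paper-lined tray is free if you need to put one down for a while; set the containers down rather than dropping them, never tip one over, and leave the cup stack, the little pepper-sauce bottle and the sachet bowl where they stand.

Things in the scene. Friction and masses are not known exactly. Their poses are not given: they have to be found in the camera images.
- bottle: Loose round sauce bottle, 125 mm tall, about 0.22 kg: amber glass body 48 mm in diameter with a paper label up to 68 mm, shoulder narrowing to a 24 mm neck at 92 mm, then a red screw cap 30 mm in diameter from 100 to 125 mm, a good place to grip. Origin: centre of its underside; z up along the bottle.
- jar: Loose square glass shaker jar, 50 x 50 mm and 90 mm tall, about 0.24 kg, with a flat steel lid of the same width (top 20 mm) with nine small black holes. Origin: centre of its underside; x and y square to its faces, z up.
- tin: Loose oblong white tin with a steel lid, 80 mm (along its x) by 40 mm (along its y) and 95 mm tall, about 0.22 kg; the lid is as wide as the body. Origin: centre of its underside; z up.
- round_saucer: Fixed round black saucer, 108 mm across, 100 mm inside the rim. Floor 4 mm above the counter, rim 9 mm above the counter. Origin: centre of its underside, on the counter.
- square_saucer: Fixed square black saucer, 100 x 100 mm, 92 x 92 mm inside the rim; sides along its x and y. Floor 4 mm above the counter, rim 9 mm. Origin: centre of its underside, on the counter.
- oblong_saucer: Fixed oblong black saucer, 134 mm (along its x) by 84 mm (along its y), 126 x 76 mm inside the rim. Floor 4 mm above the counter, rim 9 mm. Origin: centre of its underside, on the counter.
- tray: Fixed small square aluminium tray lined with white paper, 150 x 150 mm, empty: the free spot. Its floor is 4 mm above the counter, its rim 12 mm above the counter and 4 mm thick. Origin: centre of its underside, on the counter.
- cup_stack: Bystander, loose: stack of black portion cups, 66 mm in diameter, 76 mm tall. Not to be moved. Origin: centre of its underside.
- pepper_bottle: Bystander, loose: little pepper-sauce bottle with a red cap, 34 mm in diameter and 86 mm tall, much smaller than the round bottle of the task. Not to be moved. Origin: centre of its underside.
- sachet_bowl: Bystander, loose: small black bowl of upright paper sachets, 76 mm across, about 60 mm tall. Not to be moved. Origin: centre of its underside.

How it is judged:
At the end, for the whole second after the job is handed in: Bottle on the round saucer, jar on the square saucer, tin on the oblong saucer: each within 15 mm of its saucer's centre, standing flat on the saucer's floor (underside less than 2.5 mm above it), upright within 0.1 rad and at rest; the tin's length within 0.25 rad of the saucer's length (horizontal distance between tin and oblong_saucer below 0.015 m and z of tin in the frame of oblong_saucer below 0.0065 m and angle between each of tin, bottle, jar's own z axis and vertical below 0.1 rad and linear speed of each of tin, bottle, jar below 0.02 m/s and angular speed of each of tin, bottle, jar below 0.2 rad/s and horizontal distance between bottle and round_saucer below 0.015 m and z of bottle in the frame of round_saucer below 0.0065 m and horizontal distance between jar and square_saucer below 0.015 m and z of jar in the frame of square_saucer below 0.0065 m and angle between the x axis of tin and the x axis of oblong_saucer, either way round below 0.25 rad); the robot touches nothing.
It fails at once if a container is tipped over (more than 0.7 rad from upright) (angle between any of tin, bottle, jar's own z axis and vertical above 0.7 rad).
It fails at once if a container is dropped (faster than 0.6 m/s within 30 mm of the counter) ((height (world z) of tin below 0.03 m and linear speed of tin above 0.6 m/s) or (height (world z) of bottle below 0.03 m and linear speed of bottle above 0.6 m/s) or (height (world z) of jar below 0.03 m and linear speed of jar above 0.6 m/s)).
It fails at once if the cup stack, the pepper-sauce bottle or the sachet bowl is moved by more than 30 mm (distance of any of cup_stack, pepper_bottle, sachet_bowl from where it was at the start of the episode above 0.03 m).
It also fails if it takes over 118 s, if anything falls off the work surface, if the arm or the gripper's body presses on something with over 40 N, if the wrist force passes 120 N, or if a joint passes its speed limit or range.

## Robot

A 6-joint arm with a two-finger parallel gripper is mounted at the origin on the work surface. World frame = base frame: x ahead of the robot, y to its left, z up, the work surface at z = 0. Lengths are in m, angles in rad, forces in N, time in s.
With the tool pointing down it reaches from about 0.35 to 0.85 m from the base axis. Payload 8.1 kg.
Tool frame: the origin (TCP) lies where the fingers leave the gripper's body, on its centre line; the fingertips stand 84 mm ahead of it and the grasp point (between the pads) lies 65 mm ahead of it (env.tcp_to_grasp is the distance from the TCP to the grasp point, in m); z points along the fingers, y is the line along which they close (so a half turn about z gives the same grasp; the last joint's range is limited). The gripper opens to 93 mm and grips with 3 to 60 N. Pads are 15 mm wide; open, the fingers measure 128 mm over their backs; the gripper's body (75 mm by 188 mm) begins 65 mm behind the grasp point.
Start: joints at [-1.278, 0.13, 1.488, -0, 1.523, -0.085], TCP at [0.221, -0.558, 0.303] pointing down, gripper open.
Joint ranges: [-2.96, 2.96], [-0.89, 2.26], [0.02, 2.5], [-1.34, 4.48], [0, 2.73], [-2.66, 2.66]. Speed limits (rad/s): [2.39, 2.39, 2.79, 3.14, 3.14, 3.14].

## Interface

Orientations are given as a unit quaternion [w, x, y, z].
In Python, from rig import status, eyes, env gives the robot as it stands. The module is installed in compiled form; this text tells all that it offers.
- The arm moves only by the tool arm_command, never from a script. Its arguments are lists of equal length, an entry for each row: "turn": the turn, a rotation vector about the tool's x, y, z in rad, a list of three; "xyz": the shift along the tool's x, y, z in m, a list of three; "gripper": the finger opening in m, from 0 to 0.093. A call has 1 to 20 rows; each row shifts and turns the commanded pose from where the row before left it, along the tool's axes as they then stand; what a row does not reach is not made up. A row lasts 1/8 s, in which the tool goes at most 62.5 mm and 10.7 degrees, less where a joint would pass 70% of its speed; a pose out of reach is approached as far as the arm can. A call with a gripper value outside its range is refused whole. The fingers move at their own pace and stop on an object; the grip force is fixed at half the most. Time passes only in rows, so rows that do not move let the fingers close. It gives the time, the measured TCP pose, the force, the opening and the grip force at its end, in the units of the state.
- status.read_state(): the state, without advancing time (a new reading comes with each control period).
- eyes.snapshot(name): name is "scene" or "top" or "wrist"; returns the picture (384x512x3 uint8, red, green, blue); there is no depth.
- eyes.camera_params(name): a dict with "camera_matrix" (3x3 intrinsics, pixels), "R" (3x3) and "t" (3): a world point X has camera coordinates R X + t. Camera axes: x right, y down, z forward; pixel columns grow to the right and rows downward; lengths in m; the calibration is good to about 2 mm. A picture is of the moment at which its call begins: read the wrist's pose just before it. camera_params takes no time and is no camera call; for the wrist camera it gives the pose at the moment of the call.
- env.hand_in(): hands the job in; it is judged then, once.
The state is a dict: "clock": time; "joints": joint angles; "joint_velocities": joint speeds; "effort": joint torques, N m; "ee_pos": TCP position; "eef_rot": TCP orientation; "force": force on the tool from outside, world axes, zero at the start; "wrist_torque": the same for the moment, N m; "finger_gap": finger opening in m; "finger_force": force on a finger pad.
Only numpy, scipy, OpenCV 4.12 (cv2) and the standard library are available. Lean on these libraries where they do the work, as an engineer would, in place of code of your own. Each camera call takes 0.05 s, during which the arm holds its last target. There are 200 camera calls.

## Working session

There is one attempt and no reset: what is moved stays moved. The work goes in short steps, Python scripts to look and compute and a tool call to move; the robot and the scene stay as the last step left them, time stands still between calls to the robot, and variables do not carry over. Pictures are saved under pics/ and viewed, at most 14 in all, crops included, and the job is handed in when it is done.

Besides the shell and the picture viewer there is one more tool, called after "Emit:" as a command line: name --argument value ..., lists and objects as JSON in quotes. arm_command: Moves the arm, as the interface text tells. Its arguments: {"type":"object","properties":{"turn":{"type":"array"},"xyz":{"type":"array"},"gripper":{"type":"array"}},"required":["turn","xyz","gripper"]}

```bash
mkdir -p pics
python3 - <<'E'
from rig import status, eyes, env
import cv2,numpy as np
for n in("top","scene"):
    im=eyes.snapshot(n); cv2.imwrite(f"pics/{n}0.png",im[:,:,::-1]); p=eyes.camera_params(n); print(n,np.round(p["camera_matrix"],1).tolist(),np.round(p["R"],3).tolist(),np.round(p["t"],3), np.round(-p["R"].T@p["t"],3))
s=status.read_state();print(s["ee_pos"],s["eef_rot"],s["clock"],env.tcp_to_grasp)
E
```

```text
top [[417.8, 0.0, 250.4], [0.0, 417.8, 186.3], [0.0, 0.0, 1.0]] [[-0.001, -0.999, 0.034], [-0.985, -0.005, -0.171], [0.171, -0.034, -0.985]] [-0.013  0.54   0.949] [0.37  0.022 1.027]
scene [[369.9, 0.0, 253.2], [0.0, 369.9, 190.4], [0.0, 0.0, 1.0]] [[0.566, 0.824, 0.019], [0.513, -0.334, -0.79], [-0.645, 0.457, -0.612]] [-0.307 -0.266  1.244] [ 1.112 -0.405  0.558]
[ 0.22123422 -0.55731207  0.30177615] [-8.27908653e-04  9.82206717e-01  1.87801149e-01 -9.29049686e-05] 0.1 0.0653
```

View pics/top0.png

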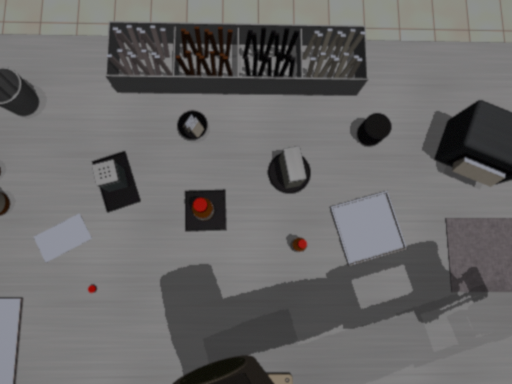

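View pics/scene0.png

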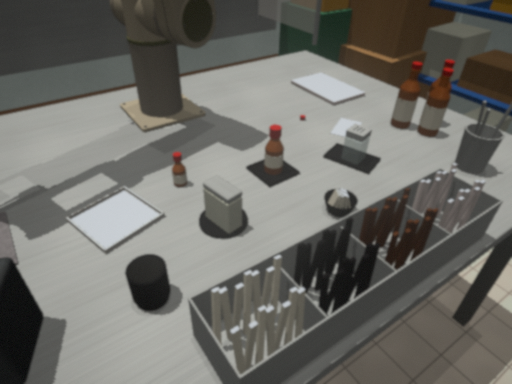

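Top view: the jar is on the oblong saucer (115,180), the bottle on the square saucer (205,210) and the tin on the round saucer (289,172). The tray is at (367,228), the pepper bottle at (300,244), the bowl at (192,125) and the cups at (374,129). Plan: bottle→tray, jar→square, tin→oblong, bottle→round.

```bash
cat > h.py <<'E'
from rig import status, eyes, env
import cv2,numpy as np
def cast(p,uv,z):
    uv=np.atleast_2d(uv).astype(float)
    d=np.c_[uv,np.ones(len(uv))]@np.linalg.inv(p["camera_matrix"]).T@p["R"]
    c=-p["R"].T@p["t"]
    return (c+d*((z-c[2])/d[:,2])[:,None])[:,:2]
def blobs(mask,p,z,box=None,amin=40):
    m=mask.astype(np.uint8)
    if box is not None:
        k=np.zeros_like(m);k[box[1]:box[3],box[0]:box[2]]=1;m=m*k
    for c in cv2.findContours(m,cv2.RETR_EXTERNAL,cv2.CHAIN_APPROX_NONE)[0]:
        if cv2.contourArea(c)<amin: continue
        w=cast(p,c[:,0],z)*1000
        (x,y),s,a=cv2.minAreaRect(w.astype(np.float32)); (cx,cy),r=cv2.minEnclosingCircle(w.astype(np.float32))
        print("px",c[:,0].mean(0).round(),"rect",round(x,1),round(y,1),np.round(s,1),round(a,1),"circ",round(cx,1),round(cy,1),round(r,1))
E
python3 - <<'E'
from h import *
im=cv2.imread("pics/top0.png");p=eyes.camera_params("top");g=im.max(2)
print("dark z.009");blobs(g<50,p,.009,(85,90,420,260))
h=cv2.cvtColor(im,cv2.COLOR_BGR2HSV);red=((h[:,:,0]<8)|(h[:,:,0]>172))&(h[:,:,1]>180)&(g>120)
print("red .125");blobs(red,p,.125,(150,180,330,260),20)
sat=h[:,:,1]
print("bright tray .012");blobs(g>165,p,.012,(325,185,410,270))
for z in(.09,.095):print("bright",z);blobs(g>175,p,z,(85,140,330,200),30)
c=cv2.resize(im[110:260,80:330],None,fx=3,fy=3,interpolation=cv2.INTER_CUBIC);cv2.imwrite("pics/c1.png",c)
E
```

```text
dark z.009
px [205. 210.] rect 488.0 98.0 [96.6 96.2] 2.5 circ 488.1 97.3 67.0
px [290. 175.] rect 579.8 -108.2 [103.1  95.3] 76.7 circ 584.4 -108.6 52.7
px [116. 179.] rect 559.1 317.3 [131.3  82. ] 19.2 circ 558.3 317.1 75.3
px [373. 129.] rect 696.8 -327.5 [65.7 97.9] 39.5 circ 697.0 -327.4 48.9
px [192. 124.] rect 705.0 134.4 [71.1 70.7] 0.7 circ 704.0 135.0 37.3
px [238.  91.] rect 794.5 16.5 [  8.2 620.6] 0.8 circ 798.6 16.6 310.3
red .125
px [302. 244.] rect 402.4 -120.2 [13. 15.] 88.8 circ 402.3 -121.1 8.1
px [200. 204.] rect 486.2 100.2 [24. 26.] 0.2 circ 486.4 100.6 13.7
bright tray .012
bright 0.09
bright 0.095
```

View pics/c1.png

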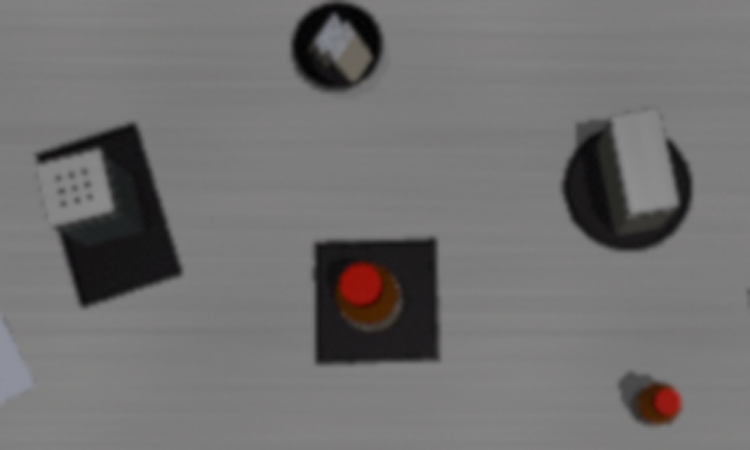

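The crop shows the jar lid corners at about (38,160), (103,150), (113,212), (52,226) and the tin lid corners at about (610,115), (657,107), (678,208), (630,218). The saucers fit their known sizes.

Run:
```python
from h import *
p=eyes.camera_params("top");im=cv2.imread("pics/top0.png");g=im.max(2)
def q(c,z):
    w=cast(p,np.array(c)/3+[80,110]-.33,z)*1000;print("c",w.mean(0).round(1),[(round(float(np.hypot(*(w[(i+1)%4]-w[i]))),1),round(float(np.degrees(np.arctan2(*(w[(i+1)%4]-w[i])[::-1]))),1)) for i in range(4)])
q([(38,160),(103,150),(113,212),(52,226)],.094)
q([(610,115),(657,107),(678,208),(630,218)],.099)
red=(im[:,:,2]>150)&(im[:,:,1]<60);print("cap");blobs(red,p,.129,(180,190,225,225),20)
for z,b in((.094,(88,155,122,190)),(.099,(270,140,312,185)),(.012,(325,185,410,270))):
    print(z);blobs(g>150,p,z,b);
print(g[230,367],g[175,105],g[160,293],g[200,250])
w=cast(p,[(332,208),(385,193),(404,245),(347,263)],.012)*1000;print(w.round())
s=status.read_state();print(eyes.camera_params("wrist")["R"].round(3).tolist(),eyes.camera_params("wrist")["t"].round(3))
```

```text
c [563.3 317.4] [(48.7, -80.4), (48.7, -168.1), (45.9, 103.7), (52.2, 15.0)]
c [ 584.6 -110.5] [(36.9, -79.6), (80.2, -169.7), (37.5, 102.2), (81.4, 9.9)]
cap
0.094
0.099
0.012
px [367. 228.] rect 446.0 -299.3 [133. 133.] 15.8 circ 445.2 -298.4 92.3
155 118 135 125
[[ 493. -214.]
 [ 531. -348.]
 [ 403. -388.]
 [ 360. -246.]]
[[0.369, -0.929, -0.002], [-0.897, -0.357, 0.259], [-0.242, -0.094, -0.966]] [-0.598 -0.03   0.391]
```

```bash
cat >> h.py <<'E'
def go(x,y,z,yaw=None):
    "print shift in current tool axes (m) to TCP target, and turn about tool z afterwards"
    from scipy.spatial.transform import Rotation as R
    s=status.read_state();q=np.array(s["eef_rot"]);r=R.from_quat(q[[1,2,3,0]])
    print("shift",np.round(r.inv().apply(np.array([x,y,z])-s["ee_pos"]),4),end=" ")
    tx=r.apply([1,0,0]);cur=np.degrees(np.arctan2(tx[1],tx[0]))
    print("yaw",round(cur,2),"tilt",np.round(r.apply([0,0,1])[:2],4), "turn z",None if yaw is None else round(np.radians(cur-yaw),4))
E
python3 -c "
from h import *
go(.486,.1,.302,20)"
```

```text
shift [ 0.4886 -0.5133  0.0007] yaw 21.65 tilt [-0.0005  0.0016] turn z 0.0288
```

Emit:
arm_command --turn '[[0,0,0],[0,0,0],[0,0,0],[0,0,0],[0,0,0],[0,0,0],[0,0,0],[0,0,0],[0,0,0],[0,0,0],[0,0,0],[0,0,0],[0,0,0],[0,0,0],[0,0,0],[0,0,0],[0,0,0],[0,0,0.029],[0,0,0],[0,0,0]]' --xyz '[[0.029,-0.03,0],[0.029,-0.03,0],[0.029,-0.03,0],[0.029,-0.03,0],[0.029,-0.03,0],[0.029,-0.03,0],[0.029,-0.03,0],[0.029,-0.03,0],[0.029,-0.03,0],[0.029,-0.03,0],[0.029,-0.03,0],[0.029,-0.03,0],[0.029,-0.03,0],[0.029,-0.03,0],[0.029,-0.03,0],[0.029,-0.03,0],[0.025,-0.033,0],[0,0,0],[0,0,0],[0,0,0]]' --gripper '[0.093,0.093,0.093,0.093,0.093,0.093,0.093,0.093,0.093,0.093,0.093,0.093,0.093,0.093,0.093,0.093,0.093,0.093,0.093,0.093]'

```text
clock: 2.6
ee_pos: [0.4864, 0.0986, 0.3026]
eef_rot: [0.0, 0.985, 0.173, -0.0]
force: [0.1, -0.2, 0.7]
finger_gap: 0.093
finger_force: 0.0
```

Run:
```python
from h import *
p=eyes.camera_params("wrist");im=eyes.snapshot("wrist")[:,:,::-1];cv2.imwrite("pics/w1.png",im)
go(.486,.1,.183,20)
red=(im[:,:,2]>100)&(im[:,:,1]<60)&(im[:,:,0]<60);blobs(red,p,.129,None,20)
print("cam",-p["R"].T@p["t"])
```

```text
shift [ 0.     -0.0015  0.1197] yaw 19.92 tilt [-0.     -0.0002] turn z -0.0013
px [247. 186.] rect 490.7 107.1 [15.1 29.6] 47.4 circ 486.7 102.7 14.8
cam [0.55464758 0.12465892 0.38530115]
```

View pics/w1.png

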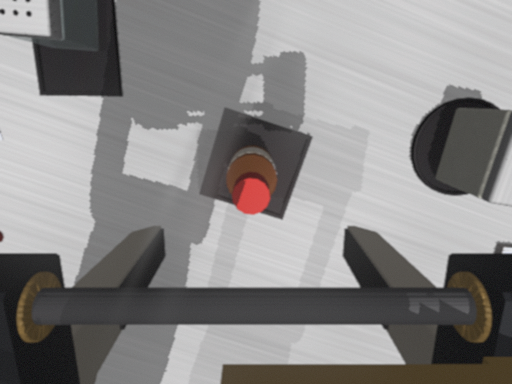

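Wrist view: the cap's top is centred at about (251,197), close to the midline between the fingers. The square saucer is fully visible.

Run:
```python
from h import *
p=eyes.camera_params("wrist");im=cv2.imread("pics/w1.png")
print((cast(p,[251,197],.129)*1000).round(1))
blobs((im[:,:,2]>120)&(im[:,:,1]<90)&(im[:,:,0]<90),p,.129,None,20)
print((cast(p,[(227,108),(311,134),(282,218),(201,192)],.009)*1000).round(1), (cast(p,[(227,108),(311,134),(282,218),(201,192)],.009)*1000).mean(0))
```

```text
[[485.1 101.6]]
px [253. 195.] rect 486.1 101.2 [28.3 28.2] 82.8 circ 486.5 100.2 15.7
[[536.4 148.2]
 [541.5  53.7]
 [440.9  48.5]
 [438.7 146.1]] [489.36685764  99.11402619]
```

Emit:
arm_command --turn '[[0,0,0],[0,0,0],[0,0,0],[0,0,0],[0,0,0],[0,0,0],[0,0,0],[0,0,0],[0,0,0],[0,0,0],[0,0,0],[0,0,0],[0,0,0],[0,0,0],[0,0,0]]' --xyz '[[0,-0.002,0.02],[0,0,0.02],[0,0,0.02],[0,0,0.02],[0,0,0.02],[0,0,0.019],[0,0,0],[0,0,0],[0,0,0],[0,0,0],[0,0,0],[0,0,0],[0,0,0],[0,0,-0.01],[0,0,-0.02]]' --gripper '[0.093,0.093,0.093,0.093,0.093,0.093,0.093,0.02,0.02,0.02,0.02,0.02,0.02,0.02,0.02]'

```text
clock: 4.53
ee_pos: [0.4851, 0.1013, 0.2133]
eef_rot: [-0.0, 0.985, 0.174, -0.001]
force: [0.4, 0.9, -1.7]
finger_gap: 0.0295
finger_force: 30.0
```

Run:
```python
from h import *
go(.446,-.299,.333,16)
```

```text
shift [-0.1739  0.3628 -0.1195] yaw 19.98 tilt [-0.0025 -0.0002] turn z 0.0695
```

Emit:
arm_command --turn '[[0,0,0],[0,0,0],[0,0,0],[0,0,0],[0,0,0],[0,0,0],[0,0,0],[0,0,0],[0,0,0],[0,0,0],[0,0,0],[0,0,0],[0,0,0],[0,0,0],[0,0,0],[0,0,0],[0,0,0],[0,0,0],[0,0,0]]' --xyz '[[0,0,-0.03],[0,0,-0.03],[0,0,-0.03],[0,0,-0.03],[-0.006,0.013,0],[-0.012,0.025,0],[-0.016,0.033,0],[-0.016,0.033,0],[-0.016,0.033,0],[-0.016,0.033,0],[-0.016,0.033,0],[-0.016,0.033,0],[-0.016,0.033,0],[-0.016,0.033,0],[-0.016,0.033,0],[-0.012,0.025,0],[0,0.003,0],[0,0,0],[0,0,0]]' --gripper '[0.02,0.02,0.02,0.02,0.02,0.02,0.02,0.02,0.02,0.02,0.02,0.02,0.02,0.02,0.02,0.02,0.02,0.02,0.02]'

```text
clock: 6.9
ee_pos: [0.4464, -0.2985, 0.3333]
eef_rot: [-0.0, 0.985, 0.174, -0.0]
force: [0.5, -0.0, -1.7]
finger_gap: 0.0293
finger_force: 30.0
```

Run:
```python
from h import *
go(.446,-.299,.184,16)
```

```text
shift [-0.0006  0.0005  0.1493] yaw 20.03 tilt [-0.0004  0.0006] turn z 0.0703
```

Emit:
arm_command --turn '[[0,0,0],[0,0,0],[0,0,0],[0,0,0],[0,0,0],[0,0,0],[0,0,0],[0,0,0],[0,0,0]]' --xyz '[[0,0,0.03],[0,0,0.035],[0,0,0.03],[0,0,0.02],[0,0,0.015],[0,0,0.01],[0,0,0.006],[0,0,0.003],[0,0,0]]' --gripper '[0.02,0.02,0.02,0.02,0.02,0.02,0.02,0.02,0.02]'

```text
clock: 8.02
ee_pos: [0.4486, -0.3004, 0.1898]
eef_rot: [0.002, 0.985, 0.174, 0.002]
force: [-5.2, 5.2, 23.1]
finger_gap: 0.0296
finger_force: 30.2
```

Run:
```python
from h import *
a=eyes.snapshot("scene")[140:290,40:240,::-1];b=eyes.snapshot("wrist")[:,:,::-1]
cv2.imwrite("pics/s2.png",np.hstack([cv2.resize(a,(512,384),interpolation=2)[:, :400],b[:,100:500]]))
go(.4486,-.3004,.195)
```

```text
shift [ 0.0001  0.     -0.0052] yaw 20.0 tilt [ 0.0054 -0.0038] turn z None
```

View pics/s2.png

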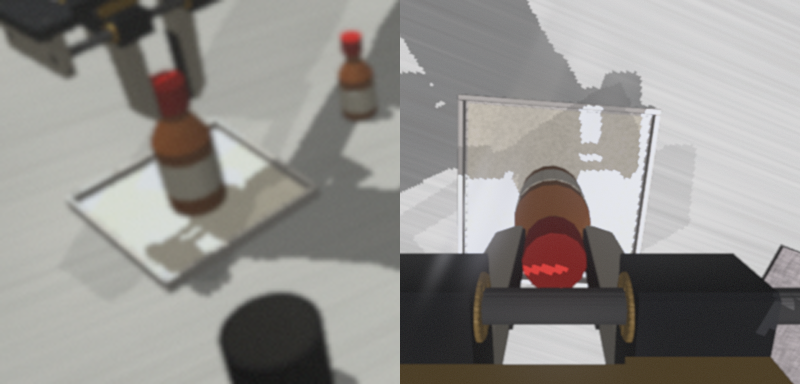

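The bottle hangs tilted in the grip: cap at about (168,78) and base at about (197,203) in the scene crop. I'll compute the tilt.

Run:
```python
from h import *
p=eyes.camera_params("scene")
def pr(X):
    c=p["R"]@np.array(X)+p["t"];u=p["camera_matrix"]@c;return ((u[:2]/u[2]-[40,140])*2.56).round(1)
# grasp point at (.4486,-.3004,.1245), pivot; tool x dir 20deg
d=np.array([np.cos(np.radians(20)),np.sin(np.radians(20)),0])
for t in(-20,-15,-10,-5,0,5,10,15,20):
    t=np.radians(t);ax=np.array([0,0,-1])*np.cos(t)+d*np.sin(t);o=np.array([.4486,-.3004,.1245])
    print(round(np.degrees(t)),"captop",pr(o-ax*.01),"base",pr(o+ax*.115))
```

```text
-20 captop [164.9  78. ] base [164.5 172.2]
-15 captop [164.2  77.4] base [172.3 179.1]
-10 captop [163.4  76.8] base [180.  185.5]
-5 captop [162.7  76.3] base [187.7 191.2]
0 captop [162.   75.9] base [195.4 196.2]
5 captop [161.3  75.5] base [202.9 200.5]
10 captop [160.6  75.3] base [210.2 204.1]
15 captop [160.   75.1] base [217.3 206.9]
20 captop [159.4  75. ] base [224.2 208.9]
```

Emit:
arm_command --turn '[[0,0,0],[0,0,0],[0,0,0]]' --xyz '[[0,0,-0.002],[0,0,-0.002],[0,0,0]]' --gripper '[0.02,0.02,0.02]'

```text
clock: 8.5
ee_pos: [0.447, -0.2996, 0.1899]
eef_rot: [0.001, 0.985, 0.174, 0.001]
force: [-0.9, 1.7, 6.7]
finger_gap: 0.0296
finger_force: 29.9
```

Emit:
arm_command --turn '[[0,0,0],[0,0,0],[0,0,0],[0,0,0],[0,0,0],[0,0,0],[0,0,0],[0,0,0],[0,0,0],[0,0,0],[0,0,0],[0,0,0]]' --xyz '[[0,0,-0.001],[0,0,0],[0,0,0],[0,0,0],[0,0,0],[0,0,0],[0,0,0],[0,0,-0.02],[0,0,-0.03],[0,0,-0.03],[0,0,-0.03],[0,0,0]]' --gripper '[0.02,0.032,0.036,0.05,0.08,0.093,0.093,0.093,0.093,0.093,0.093,0.093]'

```text
clock: 10.0
ee_pos: [0.4475, -0.3, 0.3029]
eef_rot: [0.002, 0.985, 0.174, 0.002]
force: [-0.4, -0.6, -0.1]
finger_gap: 0.0926
finger_force: 0.0
```

Run:
```python
from h import *
im=eyes.snapshot("wrist")[:,:,::-1];p=eyes.camera_params("wrist")
blobs((im[:,:,2]>80)&(im[:,:,1]<im[:,:,2]*.4)&(im[:,:,0]<im[:,:,2]*.3),p,.129,None,200)
cv2.imwrite("pics/w2.png",im)
go(.563,.317,.302,12)
```

```text
shift [ 0.3198 -0.5398 -0.002 ] yaw 19.98 tilt [ 0.002  -0.0016] turn z 0.1394
```

View pics/w2.png

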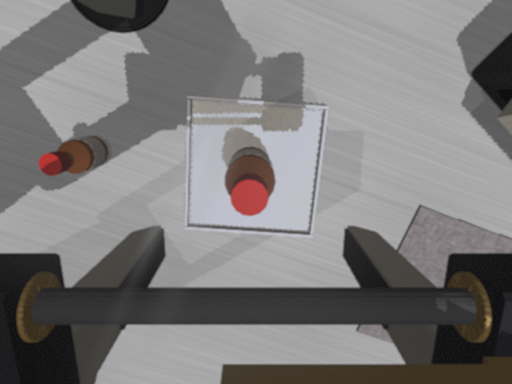

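The bottle stands upright on the tray, cap at (249,197). Next, the jar.

Emit:
arm_command --turn '[[0,0,0],[0,0,0],[0,0,0],[0,0,0],[0,0,0],[0,0,0],[0,0,0],[0,0,0],[0,0,0],[0,0,0],[0,0,0],[0,0,0],[0,0,0],[0,0,0],[0,0,0],[0,0,0],[0,0,0],[0,0,0.13],[0,0,0],[0,0,0]]' --xyz '[[0.016,-0.027,0],[0.02,-0.034,0],[0.02,-0.034,0],[0.02,-0.034,0],[0.02,-0.034,0],[0.02,-0.034,0],[0.02,-0.034,0],[0.02,-0.034,0],[0.02,-0.034,0],[0.02,-0.034,0],[0.02,-0.034,0],[0.02,-0.034,0],[0.02,-0.034,0],[0.02,-0.034,0],[0.02,-0.034,0],[0.02,-0.034,0],[0.004,-0.003,0],[0,0,0],[0,0,0],[0,0,0]]' --gripper '[0.093,0.093,0.093,0.093,0.093,0.093,0.093,0.093,0.093,0.093,0.093,0.093,0.093,0.093,0.093,0.093,0.093,0.093,0.093,0.093]'

```text
clock: 12.55
ee_pos: [0.5626, 0.3169, 0.2991]
eef_rot: [0.0, 0.994, 0.11, -0.0]
force: [0.4, 0.6, -0.2]
finger_gap: 0.0926
finger_force: 0.0
```

Run:
```python
from h import *
im=eyes.snapshot("wrist")[:,:,::-1];p=eyes.camera_params("wrist")
cv2.imwrite("pics/w3.png",im)
go(.563,.317,.302,12)
```

```text
shift [ 0.0004  0.0001 -0.0027] yaw 12.62 tilt [-0.0006 -0.0004] turn z 0.0109
```

View pics/w3.png

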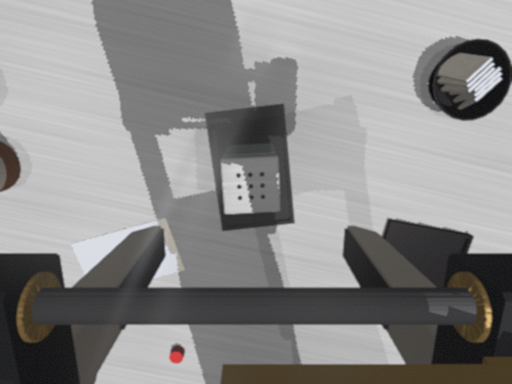

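Lid corners are at about (221,158), (279,155), (280,212), (224,215). Saucer corners are at about (206,114), (283,105), (293,220), (222,229).

Run:
```python
from h import *
p=eyes.camera_params("wrist")
for c,z in(([(221,158),(279,155),(280,212),(224,215)],.094),([(206,114),(283,105),(293,220),(222,229)],.009)):
    w=cast(p,c,z)*1000;d=np.roll(w,-1,0)-w;print(w.mean(0).round(1),np.hypot(*d.T).round(1),np.degrees(np.arctan2(d[:,1],d[:,0])).round(1))
```

```text
[562.4 320.7] [49.  50.6 49.5 50.8] [ -74.4 -165.3  105.9   14.2]
[559.3 320.5] [ 81.8 128.9  82.5 130.6] [ -70.9 -161.   110.3   18.7]
```

Emit:
arm_command --turn '[[0,0,-0.03],[0,0,0],[0,0,0],[0,0,0],[0,0,0],[0,0,0],[0,0,0],[0,0,0],[0,0,0],[0,0,0],[0,0,0],[0,0,0],[0,0,0],[0,0,0],[0,0,0],[0,0,0]]' --xyz '[[0,-0.002,0],[0,0,0.03],[0,0,0.03],[0,0,0.03],[0,0,0.03],[0,0,0.025],[0,0,0.02],[0,0,0],[0,0,0],[0,0,0],[0,0,0],[0,0,0],[0,0,0],[0,0,0],[0,0,-0.01],[0,0,-0.02]]' --gripper '[0.093,0.093,0.093,0.093,0.093,0.093,0.093,0.093,0.04,0.04,0.04,0.04,0.04,0.04,0.04,0.04]'

```text
clock: 14.6
ee_pos: [0.5613, 0.3192, 0.1642]
eef_rot: [0.0, 0.992, 0.124, -0.001]
force: [0.0, 0.0, -3.2]
finger_gap: 0.05
finger_force: 29.9
```

Run:
```python
from h import *
go(.4885,.098,.283,5)
```

```text
shift [-0.1254  0.1965 -0.1183] yaw 14.26 tilt [-0.0027 -0.0012] turn z 0.1615
```

Emit:
arm_command --turn '[[0,0,0],[0,0,0],[0,0,0],[0,0,0],[0,0,0],[0,0,0],[0,0,0],[0,0,0],[0,0,0],[0,0,0],[0,0,0],[0,0,0.16],[0,0,0],[0,0,0],[0,0,0]]' --xyz '[[0,0,-0.03],[0,0,-0.03],[0,0,-0.02],[-0.009,0.014,0],[-0.017,0.026,0],[-0.02,0.031,0],[-0.02,0.031,0],[-0.02,0.031,0],[-0.02,0.031,0],[-0.014,0.022,0],[-0.006,0.0105,0],[0,0,0],[0,0,0],[0,0,0],[0,0,0]]' --gripper '[0.04,0.04,0.04,0.04,0.04,0.04,0.04,0.04,0.04,0.04,0.04,0.04,0.04,0.04,0.04]'

```text
clock: 16.48
ee_pos: [0.4885, 0.0984, 0.2447]
eef_rot: [-0.0, 0.999, 0.046, -0.0]
force: [0.6, 0.0, -3.5]
finger_gap: 0.0498
finger_force: 29.9
```

Run:
```python
from h import *
go(.4875,.098,.135,5)
```

```text
shift [-0.0011  0.0004  0.1097] yaw 5.23 tilt [-0.0001  0.0001] turn z 0.004
```

Lower to a little above the expected contact (TCP 0.138), then check.

Emit:
arm_command --turn '[[0,0,0],[0,0,0],[0,0,0],[0,0,0],[0,0,0],[0,0,0],[0,0,0]]' --xyz '[[-0.001,0,0.025],[0,0,0.03],[0,0,0.025],[0,0,0.015],[0,0,0.008],[0,0,0.004],[0,0,0]]' --gripper '[0.04,0.04,0.04,0.04,0.04,0.04,0.04]'

```text
clock: 17.35
ee_pos: [0.4879, 0.0981, 0.1382]
eef_rot: [-0.0, 0.999, 0.044, 0.0]
force: [0.2, 0.6, -2.1]
finger_gap: 0.0498
finger_force: 29.9
```

Emit:
arm_command --turn '[[0,0,0],[0,0,0],[0,0,0],[0,0,0],[0,0,0]]' --xyz '[[0,0,0.002],[0,0,0.001],[0,0,0.001],[0,0,0.001],[0,0,0]]' --gripper '[0.04,0.04,0.04,0.04,0.04]'

```text
clock: 17.98
ee_pos: [0.488, 0.0981, 0.1349]
eef_rot: [0.0, 0.999, 0.044, 0.0]
force: [-9.3, -1.1, 16.8]
finger_gap: 0.0497
finger_force: 29.8
```

Emit:
arm_command --turn '[[0,0,0],[0,0,0],[0,0,0],[0,0,0],[0,0,0],[0,0,0],[0,0,0],[0,0,0],[0,0,0],[0,0,0],[0,0,0],[0,0,0],[0,0,0],[0,0,0]]' --xyz '[[0,0,-0.001],[0,0,0],[0,0,0],[0,0,0],[0,0,0],[0,0,0],[0,0,0],[0,0,-0.02],[0,0,-0.03],[0,0,-0.04],[0,0,-0.04],[0,0,-0.038],[0,0,0],[0,0,0]]' --gripper '[0.04,0.052,0.056,0.07,0.09,0.093,0.093,0.093,0.093,0.093,0.093,0.093,0.093,0.093]'

```text
clock: 19.73
ee_pos: [0.4873, 0.098, 0.301]
eef_rot: [-0.0, 0.999, 0.044, -0.0]
force: [-0.6, -0.9, 0.2]
finger_gap: 0.0929
finger_force: 0.0
```

Run:
```python
from h import *
im=eyes.snapshot("wrist")[:,:,::-1];p=eyes.camera_params("wrist")
cv2.imwrite("pics/w4.png",im)
g=im.max(2)
print("lid");blobs(g>150,p,.094,(200,130,310,240));print("sauc");blobs(g<70,p,.009,(190,90,330,240))
go(.5845,-.109,.302,10)
```

```text
lid
px [278. 195.] rect 485.0 88.8 [97.6 75. ] 7.5 circ 485.2 86.8 60.3
sauc
px [221. 195.] rect 453.1 135.2 [32.8 12.5] 3.9 circ 453.0 134.1 16.9
px [293. 185.] rect 471.0 53.8 [ 9.2 60.8] 84.9 circ 471.3 56.9 30.4
px [260. 136.] rect 520.1 95.7 [33.2 58.3] 5.1 circ 524.4 96.3 30.7
shift [ 0.0788  0.2148 -0.0019] yaw 5.09 tilt [-0.0021 -0.0002] turn z -0.0857
```

View pics/w4.png

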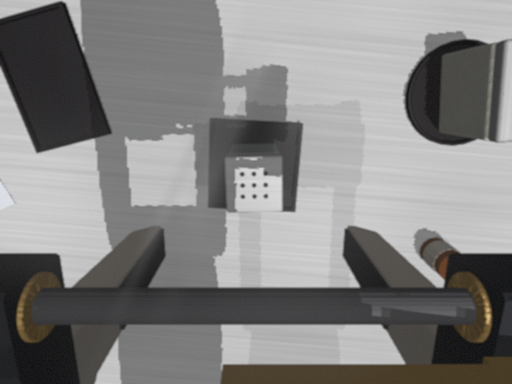

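The jar is upright on the square saucer: lid (226,156)-(283,211), saucer corners (210,118), (302,123), (296,212), (209,208).

Run:
```python
from h import *
p=eyes.camera_params("wrist")
for c,z in(([(226,156),(281,154),(283,211),(227,212)],.094),([(210,118),(302,123),(296,212),(209,208)],.009),([(65,2),(111,131),(39,152)],.009)):
    w=cast(p,c,z)*1000;d=np.roll(w,-1,0)-w;print(w.mean(0).round(1),np.hypot(*d.T).round(1),np.degrees(np.arctan2(d[:,1],d[:,0])).round(1));print(((w[0]+w[2])/2).round(1))
```

```text
[488.2  99.1] [46.5 50.7 49.5 49.9] [ -82.8 -171.7   96.2    4.9]
[488.1  98.4]
[486.6  98.8] [ 98.2 100.2  99.5 100.6] [ -87.9 -176.7   92.3    2.6]
[486.8  98.5]
[542.5 296.1] [128.9  84.2 155.7] [-160.7  110.7  -13.5]
[557.8 316.3]
```

Emit:
arm_command --turn '[[0,0,0],[0,0,0],[0,0,0],[0,0,0],[0,0,0],[0,0,0],[0,0,0],[0,0,-0.085],[0,0,0],[0,0,0]]' --xyz '[[0.01,0.027,0],[0.013,0.036,0],[0.013,0.036,0],[0.013,0.036,0],[0.013,0.036,0],[0.013,0.036,0],[0.004,0.008,0],[0,0,0],[0,0,0],[0,0,0]]' --gripper '[0.093,0.093,0.093,0.093,0.093,0.093,0.093,0.093,0.093,0.093]'

```text
clock: 21.02
ee_pos: [0.5849, -0.1084, 0.3011]
eef_rot: [-0.0, 0.996, 0.086, -0.0]
force: [0.2, 0.4, 0.8]
finger_gap: 0.0931
finger_force: 0.0
```

Run:
```python
from h import *
im=eyes.snapshot("wrist")[:,:,::-1];p=eyes.camera_params("wrist")
cv2.imwrite("pics/w5.png",im)
go(.5845,-.110,.302,10)
```

```text
shift [-0.0008  0.0014 -0.0006] yaw 9.91 tilt [-0.0006  0.0003] turn z -0.0015
```

View pics/w5.png

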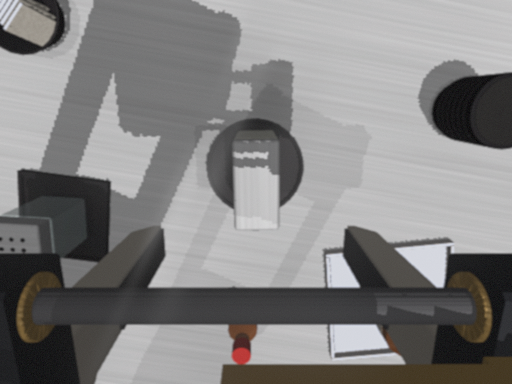

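Tin lid corners are at about (234,140), (279,140), (279,228), (235,230). The round saucer spans columns 206–303 with its top at row 118.

Run:
```python
from h import *
p=eyes.camera_params("wrist")
w=cast(p,[(234,140),(279,140),(279,228),(235,230)],.099)*1000;d=np.roll(w,-1,0)-w;print(w.mean(0).round(1),np.hypot(*d.T).round(1),np.degrees(np.arctan2(d[:,1],d[:,0])).round(1))
im=cv2.imread("pics/w5.png");g=im.max(2)
c=max(cv2.findContours((g<90).astype(np.uint8)[110:215,195:315].copy(),0,1)[0],key=cv2.contourArea)[:,0]+[195,110]
w=(cast(p,c,.009)*1000).astype(np.float32);print(cv2.minEnclosingCircle(w))
w=cast(p,[(206,166),(303,166),(254,118)],.009)*1000;print(w.round(1))
```

```text
[ 586.1 -109.4] [37.1 77.4 38.9 79.3] [ -80.1 -169.   102.7    9.7]
((585.0966796875, -107.84980010986328), 53.439857482910156)
[[ 576.7  -54.8]
 [ 595.2 -160.5]
 [ 637.1  -98.1]]
```

Emit:
arm_command --turn '[[0,0,0],[0,0,0],[0,0,0],[0,0,0],[0,0,0],[0,0,0],[0,0,0],[0,0,0],[0,0,0],[0,0,0],[0,0,0],[0,0,0],[0,0,0],[0,0,0],[0,0,0],[0,0,0],[0,0,0]]' --xyz '[[0.001,0.001,0.025],[0,0,0.03],[0,0,0.03],[0,0,0.03],[0,0,0.029],[0,0,0.02],[0,0,0],[0,0,0],[0,0,0],[0,0,0],[0,0,0],[0,0,0],[0,0,0],[0,0,0],[0,0,-0.01],[0,0,-0.02],[0,0,0]]' --gripper '[0.093,0.093,0.093,0.093,0.093,0.093,0.093,0.03,0.03,0.03,0.03,0.03,0.03,0.03,0.03,0.03,0.03]'

```text
clock: 23.2
ee_pos: [0.5881, -0.1104, 0.171]
eef_rot: [0.001, 0.996, 0.087, 0.002]
force: [0.8, -0.4, -3.3]
finger_gap: 0.0402
finger_force: 29.9
```

Run:
```python
from h import *
go(.5585,.3175,.267,19)
```

```text
shift [ 0.0453 -0.4263 -0.0968] yaw 9.96 tilt [ 0.0048 -0.0013] turn z -0.1577
```

Emit:
arm_command --turn '[[0,0,0],[0,0,0],[0,0,0],[0,0,0],[0,0,0],[0,0,0],[0,0,0],[0,0,0],[0,0,0],[0,0,0],[0,0,0],[0,0,0],[0,0,0],[0,0,0],[0,0,0],[0,0,0],[0,0,0],[0,0,-0.158],[0,0,0],[0,0,0]]' --xyz '[[0,0,-0.03],[0,0,-0.03],[0,0,-0.03],[0,0,-0.007],[0.0015,-0.014,0],[0.003,-0.028,0],[0.004,-0.037,0],[0.004,-0.037,0],[0.004,-0.037,0],[0.004,-0.037,0],[0.004,-0.037,0],[0.004,-0.037,0],[0.004,-0.037,0],[0.004,-0.037,0],[0.004,-0.037,0],[0.003,-0.031,0],[0.0018,-0.0203,0],[0,0,0],[0,0,0],[0,0,0]]' --gripper '[0.03,0.03,0.03,0.03,0.03,0.03,0.03,0.03,0.03,0.03,0.03,0.03,0.03,0.03,0.03,0.03,0.03,0.03,0.03,0.03]'

```text
clock: 25.7
ee_pos: [0.5571, 0.3174, 0.2641]
eef_rot: [0.0, 0.987, 0.163, -0.0]
force: [0.5, 0.5, -3.1]
finger_gap: 0.0396
finger_force: 29.9
```

Run:
```python
from h import *
go(.5585,.3175,.143,19)
```

```text
shift [0.0015 0.0003 0.1211] yaw 18.79 tilt [-0.0009 -0.0005] turn z -0.0036
```

Emit:
arm_command --turn '[[0,0,0],[0,0,0],[0,0,0],[0,0,0],[0,0,0],[0,0,0],[0,0,0],[0,0,0]]' --xyz '[[0.0015,0,0.025],[0,0,0.03],[0,0,0.03],[0,0,0.02],[0,0,0.01],[0,0,0.005],[0,0,0.002],[0,0,0]]' --gripper '[0.03,0.03,0.03,0.03,0.03,0.03,0.03,0.03]'

```text
clock: 26.7
ee_pos: [0.5592, 0.3185, 0.1436]
eef_rot: [-0.0, 0.986, 0.165, 0.001]
force: [0.1, 0.1, -2.6]
finger_gap: 0.0401
finger_force: 29.9
```

Emit:
arm_command --turn '[[0,0,0],[0,0,0],[0,0,0],[0,0,0],[0,0,0]]' --xyz '[[0,0,0.002],[0,0,0.002],[0,0,0.001],[0,0,0.001],[0,0,0]]' --gripper '[0.03,0.03,0.03,0.03,0.03]'

```text
clock: 27.32
ee_pos: [0.5589, 0.3183, 0.1378]
eef_rot: [-0.0, 0.986, 0.165, 0.0]
force: [-3.5, -1.9, 5.3]
finger_gap: 0.0397
finger_force: 29.9
```

Emit:
arm_command --turn '[[0,0,0],[0,0,0]]' --xyz '[[0,0,0.001],[0,0,0]]' --gripper '[0.03,0.03]'

```text
clock: 27.58
ee_pos: [0.559, 0.3184, 0.1377]
eef_rot: [-0.0, 0.986, 0.165, 0.0]
force: [-5.5, -3.9, 11.6]
finger_gap: 0.04
finger_force: 29.9
```

Emit:
arm_command --turn '[[0,0,0],[0,0,0],[0,0,0],[0,0,0],[0,0,0],[0,0,0],[0,0,0],[0,0,0],[0,0,0],[0,0,0],[0,0,0],[0,0,0],[0,0,0],[0,0,0]]' --xyz '[[0,0,-0.001],[0,0,0],[0,0,0],[0,0,0],[0,0,0],[0,0,0],[0,0,0],[0,0,-0.02],[0,0,-0.03],[0,0,-0.04],[0,0,-0.04],[0,0,-0.035],[0,0,0],[0,0,0]]' --gripper '[0.03,0.042,0.046,0.06,0.08,0.093,0.093,0.093,0.093,0.093,0.093,0.093,0.093,0.093]'

```text
clock: 29.32
ee_pos: [0.5586, 0.3182, 0.302]
eef_rot: [-0.0, 0.986, 0.165, 0.0]
force: [0.1, -0.0, -0.1]
finger_gap: 0.0929
finger_force: 0.0
```

Run:
```python
from h import *
im=eyes.snapshot("wrist")[:,:,::-1];p=eyes.camera_params("wrist")
cv2.imwrite("pics/w6.png",im)
go(.448,-.3,.302,19)
w2=cv2.imread("pics/w2.png")
```

```text
shift [-0.3056  0.5484 -0.0006] yaw 19.01 tilt [-0.0013 -0.0006] turn z 0.0002
```

View pics/w6.png

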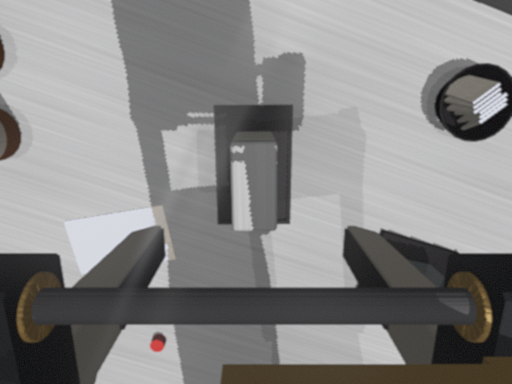

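Lid corners are at about (231,141), (276,142), (277,229), (233,230), with saucer corners at (215,105), (293,105), (290,222), (218,223). The tin is upright and aligned. I'll check the numbers and move on to the bottle.

Run:
```python
from h import *
p=eyes.camera_params("wrist")
for c,z in(([(231,141),(276,142),(277,229),(233,230)],.099),([(215,105),(293,105),(290,222),(218,223)],.009)):
    w=cast(p,c,z)*1000;d=np.roll(w,-1,0)-w;print(w.mean(0).round(1),np.degrees(np.arctan2(d[:,1],d[:,0])).round(1))
```

```text
[558.2 318.8] [ -72.2 -159.3  110.4   19.3]
[558.6 319.1] [ -71.  -160.8  109.9   18.8]
```

Emit:
arm_command --turn '[[0,0,0],[0,0,0],[0,0,0],[0,0,0],[0,0,0],[0,0,0],[0,0,0],[0,0,0],[0,0,0],[0,0,0],[0,0,0],[0,0,0],[0,0,0],[0,0,0],[0,0,0],[0,0,0],[0,0,0],[0,0,0],[0,0,0]]' --xyz '[[-0.015,0.027,0],[-0.019,0.034,0],[-0.019,0.034,0],[-0.019,0.034,0],[-0.019,0.034,0],[-0.019,0.034,0],[-0.019,0.034,0],[-0.019,0.034,0],[-0.019,0.034,0],[-0.019,0.034,0],[-0.019,0.034,0],[-0.019,0.034,0],[-0.019,0.034,0],[-0.019,0.034,0],[-0.019,0.034,0],[-0.019,0.034,0],[-0.0056,0.0114,0],[0,0,0],[0,0,0]]' --gripper '[0.093,0.093,0.093,0.093,0.093,0.093,0.093,0.093,0.093,0.093,0.093,0.093,0.093,0.093,0.093,0.093,0.093,0.093,0.093]'

```text
clock: 31.75
ee_pos: [0.4486, -0.2986, 0.3013]
eef_rot: [-0.001, 0.986, 0.166, -0.0]
force: [0.3, 0.7, -0.1]
finger_gap: 0.0932
finger_force: 0.0
```

Run:
```python
from h import *
im=eyes.snapshot("wrist")[:,:,::-1].astype(int);p=eyes.camera_params("wrist")
cv2.imwrite("pics/w7.png",im)
blobs((im[:,:,2]>80)&(im[:,:,1]<im[:,:,2]*.35)&(im[:,:,0]<im[:,:,2]*.35),p,.129,(200,140,310,240),100)
print(cast(p,[249,197],.129)*1000)
go(.448,-.3,.183,19)
```

```text
[[ 447.09972293 -293.83538182]]
shift [-0.0011  0.0012  0.1185] yaw 19.08 tilt [-0.0003  0.0007] turn z 0.0014[ WARN:0@0.651] global loadsave.cpp:1063 imwrite_ Unsupported depth image for selected encoder is fallbacked to CV_8U.
```

View pics/w7.png

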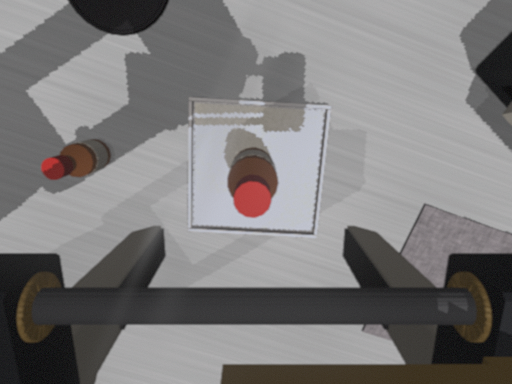

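Emit:
arm_command --turn '[[0,0,0],[0,0,0],[0,0,0],[0,0,0],[0,0,0],[0,0,0],[0,0,0],[0,0,0],[0,0,0],[0,0,0],[0,0,0],[0,0,0],[0,0,0],[0,0,0]]' --xyz '[[-0.002,0,0.02],[0,0,0.025],[0,0,0.025],[0,0,0.02],[0,0,0.018],[0,0,0.013],[0,0,0],[0,0,0],[0,0,0],[0,0,0],[0,0,0],[0,0,0],[0,0,0],[0,0,0]]' --gripper '[0.093,0.093,0.093,0.093,0.093,0.093,0.093,0.02,0.02,0.02,0.02,0.02,0.02,0.02]'

```text
clock: 33.55
ee_pos: [0.4465, -0.3003, 0.1807]
eef_rot: [-0.0, 0.986, 0.165, -0.0]
force: [-0.3, -0.8, -2.3]
finger_gap: 0.0295
finger_force: 30.0
```

Emit:
arm_command --turn '[[0,0,0],[0,0,0],[0,0,0],[0,0,0],[0,0,0],[0,0,0],[0,0,0],[0,0,0]]' --xyz '[[0,0,-0.005],[0,0,-0.01],[0,0,-0.02],[0,0,-0.025],[0,0,-0.03],[0,0,-0.02],[0,0,-0.01],[0,0,0]]' --gripper '[0.02,0.02,0.02,0.02,0.02,0.02,0.02,0.02]'

```text
clock: 34.55
ee_pos: [0.4467, -0.3005, 0.3011]
eef_rot: [0.0, 0.986, 0.165, 0.0]
force: [0.3, -0.5, -2.7]
finger_gap: 0.0292
finger_force: 30.0
```

Run:
```python
from h import *
go(.585,-.1085,.301,19)
```

```text
shift [ 1.933e-01 -1.365e-01  1.000e-04] yaw 19.01 tilt [ 0.0006 -0.0005] turn z 0.0002
```

Emit:
arm_command --turn '[[0,0,0],[0,0,0],[0,0,0],[0,0,0],[0,0,0],[0,0,0],[0,0,0],[0,0,0],[0,0,0],[0,0,0],[0,0,0],[0,0,0],[0,0,0],[0,0,0],[0,0,0],[0,0,0]]' --xyz '[[0.004,-0.003,0],[0.009,-0.006,0],[0.014,-0.01,0],[0.018,-0.013,0],[0.02,-0.014,0],[0.02,-0.014,0],[0.02,-0.014,0],[0.02,-0.014,0],[0.02,-0.014,0],[0.018,-0.013,0],[0.014,-0.01,0],[0.009,-0.006,0],[0.005,-0.004,0],[0.0023,-0.0015,0],[0,0,0],[0,0,0]]' --gripper '[0.02,0.02,0.02,0.02,0.02,0.02,0.02,0.02,0.02,0.02,0.02,0.02,0.02,0.02,0.02,0.02]'

```text
clock: 36.55
ee_pos: [0.5846, -0.1088, 0.3008]
eef_rot: [0.0, 0.986, 0.165, -0.0]
force: [-0.9, -0.4, -1.5]
finger_gap: 0.0296
finger_force: 30.0
```

Run:
```python
from h import *
go(.585,-.1085,.190,19)
im=eyes.snapshot("scene")[:,:,::-1];cv2.imwrite("pics/s3.png",cv2.resize(im[60:260,140:340],(600,600),interpolation=2))
p=eyes.camera_params("scene")
def pr(X):
    c=p["R"]@np.array(X)+p["t"];u=p["camera_matrix"]@c;return ((u[:2]/u[2]-[140,60])*3).round(1)
o=status.read_state()["ee_pos"]-[0,0,.0653];d=np.array([np.cos(np.radians(19)),np.sin(np.radians(19)),0])
for t in(-10,0,10):
    t=np.radians(t);ax=np.array([0,0,-1])*np.cos(t)+d*np.sin(t);print(pr(o-ax*.01),pr(o+ax*.115))
```

```text
shift [ 0.0005 -0.0002  0.1108] yaw 18.98 tilt [-0.0001 -0.0001] turn z -0.0004
[240.7 187.3] [222.7 342.1]
[238.5 186.2] [245.3 354.8]
[236.3 185.6] [268.3 363.6]
```

View pics/s3.png

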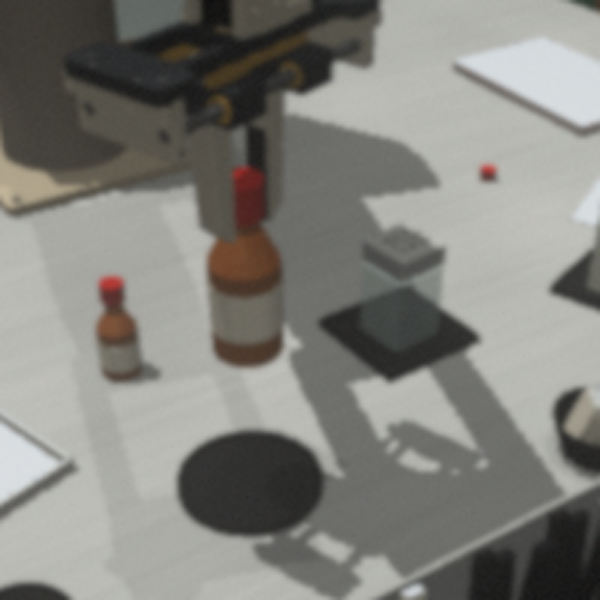

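The bottle hangs vertical, base at about (246,350) against a predicted (245,355), over the round saucer. Lowering.

Emit:
arm_command --turn '[[0,0,0],[0,0,0],[0,0,0],[0,0,0],[0,0,0],[0,0,0],[0,0,0],[0,0,0]]' --xyz '[[0,0,0.015],[0,0,0.025],[0,0,0.025],[0,0,0.02],[0,0,0.015],[0,0,0.008],[0,0,0.004],[0,0,0]]' --gripper '[0.02,0.02,0.02,0.02,0.02,0.02,0.02,0.02]'

```text
clock: 37.6
ee_pos: [0.5851, -0.1085, 0.1891]
eef_rot: [0.0, 0.986, 0.165, 0.0]
force: [-0.2, 0.2, -1.8]
finger_gap: 0.0297
finger_force: 30.0
```

Emit:
arm_command --turn '[[0,0,0],[0,0,0],[0,0,0],[0,0,0]]' --xyz '[[0,0,0.002],[0,0,0.002],[0,0,0.001],[0,0,0]]' --gripper '[0.02,0.02,0.02,0.02]'

```text
clock: 38.1
ee_pos: [0.5848, -0.1084, 0.1837]
eef_rot: [-0.0, 0.986, 0.165, -0.0]
force: [-0.8, 0.6, -1.9]
finger_gap: 0.0296
finger_force: 30.0
```

Emit:
arm_command --turn '[[0,0,0],[0,0,0],[0,0,0],[0,0,0]]' --xyz '[[0,0,0.001],[0,0,0.001],[0,0,0.001],[0,0,0]]' --gripper '[0.02,0.02,0.02,0.02]'

```text
clock: 38.6
ee_pos: [0.5848, -0.1084, 0.1807]
eef_rot: [0.0, 0.986, 0.165, 0.0]
force: [-0.4, 0.1, -2.1]
finger_gap: 0.0296
finger_force: 30.0
```

Emit:
arm_command --turn '[[0,0,0],[0,0,0],[0,0,0]]' --xyz '[[0,0,0.001],[0,0,0.001],[0,0,0]]' --gripper '[0.02,0.02,0.02]'

```text
clock: 38.98
ee_pos: [0.5856, -0.1083, 0.1806]
eef_rot: [0.0, 0.986, 0.165, 0.001]
force: [-2.9, 2.3, 8.7]
finger_gap: 0.0294
finger_force: 30.0
```

Contact at the expected height. Release and retreat.

Emit:
arm_command --turn '[[0,0,0],[0,0,0],[0,0,0],[0,0,0],[0,0,0],[0,0,0],[0,0,0],[0,0,0],[0,0,0],[0,0,0],[0,0,0],[0,0,0],[0,0,0]]' --xyz '[[0,0,-0.001],[0,0,0],[0,0,0],[0,0,0],[0,0,0],[0,0,0],[0,0,0],[0,0,-0.02],[0,0,-0.03],[0,0,-0.04],[0,0,-0.03],[0,0,0],[0,0,0]]' --gripper '[0.02,0.032,0.036,0.05,0.08,0.093,0.093,0.093,0.093,0.093,0.093,0.093,0.093]'

```text
clock: 40.6
ee_pos: [0.5847, -0.1084, 0.2997]
eef_rot: [-0.0, 0.986, 0.165, -0.0]
force: [-0.0, 0.4, -0.1]
finger_gap: 0.0933
finger_force: 0.0
```

Run:
```python
from h import *
im=eyes.snapshot("wrist")[:,:,::-1];cv2.imwrite("pics/w8.png",im)
p=eyes.camera_params("wrist");print(p["R"].round(4).tolist(),p["t"].round(4).tolist())
```

```text
[[0.326, -0.9454, -0.0011], [-0.9126, -0.315, 0.2607], [-0.2468, -0.084, -0.9654]] [-0.2913, 0.4703, 0.5223]
```

View pics/w8.png

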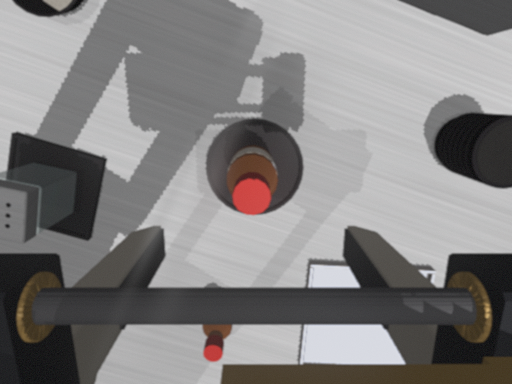

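The cap is at (252,197) and the round saucer spans columns 205–303, rows 119–213. The bottle is upright and centred. I'll check the number, then hand in.

Run:
```python
from h import *
p=eyes.camera_params("wrist")
a=cast(p,[252,197],.129)[0]*1000;w=cast(p,[(205,166),(303,166),(254,119),(254,213)],.009)*1000
print(a,w[:2].mean(0),w[2:].mean(0))
if np.hypot(*(a-w[2:].mean(0)))<9: print(env.hand_in())
```

```text
[ 584.00247866 -105.50160502] [ 585.39894051 -106.59442822] [ 583.60579737 -107.22190731]
the job is handed in; nothing more can be done
None
```

The job is handed in: bottle, jar and tin each stand upright on their own saucer, within about 3 mm of centre by my camera measurements; I touched no bystanders, and the verdict was not shown.

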